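# Move a row of chilled samples into the tube heater, first in first, order kept

### The job

Start the staggered incubation: move the four tubes one at a time from the blue cold block into the white tube heater, working along the row from the cold block's red end. The first tube goes into the well next to the heater's red end, the next tube into the next well, and so on, so that the row, counted from the red ends, keeps its order; carry them upright, and let each stand fully down in its well. Leave the timer and the bottles near by where they are.

Things in the scene. Friction and masses are not known exactly. Their poses are not given: they have to be found in the camera images.
- tube_blue: 50 ml conical tube with a blue screw cap, loose, 30 g, 102 mm tall: body 28 mm across, the lowest 26 mm tapering to an 8 mm tip; cap 34 mm across, 86 to 102 mm above the tip. Origin at the centre of the tip, z up along the tube. It starts upright in any one of the cold block's four wells, its tip 8 mm above the worktop
- tube_green: 50 ml conical tube with a green screw cap, loose, 30 g, 102 mm tall: body 28 mm across, the lowest 26 mm tapering to an 8 mm tip; cap 34 mm across, 86 to 102 mm above the tip. Origin at the centre of the tip, z up along the tube. It starts upright in any one of the cold block's four wells, its tip 8 mm above the worktop
- tube_white: 50 ml conical tube with an off-white screw cap, loose, 30 g, 102 mm tall: body 28 mm across, the lowest 26 mm tapering to an 8 mm tip; cap 34 mm across, 86 to 102 mm above the tip. Origin at the centre of the tip, z up along the tube. It starts upright in any one of the cold block's four wells, its tip 8 mm above the worktop
- tube_orange: 50 ml conical tube with an orange screw cap, loose, 30 g, 102 mm tall: body 28 mm across, the lowest 26 mm tapering to an 8 mm tip; cap 34 mm across, 86 to 102 mm above the tip. Origin at the centre of the tip, z up along the tube. It starts upright in any one of the cold block's four wells, its tip 8 mm above the worktop
- cold_block: blue tray (84 x 240 x 62 mm, x y z), fixed, row of four round wells in its aluminium insert; stands left or right, yaw up to 0.25. Origin: centre of underside. Wells at x 0, y +75, +25, -25, -75 mm, 50 mm apart, 33 mm wide, mouths 60 mm up. Red end at +y (first well y = +75), white end at -y. The upper 51 mm of a tube stands out
- heater: white box (130 x 256 x 80 mm), display and knob on its -x face; fixed, left or right, yaw up to 0.25. Origin: centre of underside. Four empty round wells at x 0, y -75, -25, +25, +75 mm, 33 mm wide, mouths 80 mm up, 52 mm deep, foot narrowed to centre the cone. Red end at -y (first well y = -75), white end at +y. A tube fully down: tip 28 mm, cap top 130 mm up
- timer: bystander: white square bench timer with coloured keys, lying flat, 66 x 66 x 18 mm, loose. Origin at the centre of its underside, z up
- bottle: bystander: small bottle with a blue cap, at the left front of the small group of bottles at the middle of the worktop, 44 mm across, 85 mm tall, loose. Origin at the centre of its underside, z up
Things that resemble listed ones, but are neither listed nor needed, are in the scene too. Leave any purple look-alike of the tube_orange alone. Leave any yellow look-alike of the tube_white alone.

How it is judged:
On the way, in this order (a step that is already met when the one before it is completed fails the run):
1. the first tube from the cold block's red end stands fully down in the first well from the heater's red end, the others still waiting in the cold block (((x of tube_blue in the frame of heater between -0.01 and 0.01 m and y of tube_blue in the frame of heater between -0.085 and -0.065 m and z of tube_blue in the frame of heater below 0.036 m) or (x of tube_green in the frame of heater between -0.01 and 0.01 m and y of tube_green in the frame of heater between -0.085 and -0.065 m and z of tube_green in the frame of heater below 0.036 m) or (x of tube_white in the frame of heater between -0.01 and 0.01 m and y of tube_white in the frame of heater between -0.085 and -0.065 m and z of tube_white in the frame of heater below 0.036 m) or (x of tube_orange in the frame of heater between -0.01 and 0.01 m and y of tube_orange in the frame of heater between -0.085 and -0.065 m and z of tube_orange in the frame of heater below 0.036 m)) and ((y of tube_blue in the frame of cold_block between 0.013 and 0.037 m and distance of tube_blue from where it was at the start of the episode below 0.015 m) or (y of tube_green in the frame of cold_block between 0.013 and 0.037 m and distance of tube_green from where it was at the start of the episode below 0.015 m) or (y of tube_white in the frame of cold_block between 0.013 and 0.037 m and distance of tube_white from where it was at the start of the episode below 0.015 m) or (y of tube_orange in the frame of cold_block between 0.013 and 0.037 m and distance of tube_orange from where it was at the start of the episode below 0.015 m)) and ((y of tube_blue in the frame of cold_block between -0.037 and -0.013 m and distance of tube_blue from where it was at the start of the episode below 0.015 m) or (y of tube_green in the frame of cold_block between -0.037 and -0.013 m and distance of tube_green from where it was at the start of the episode below 0.015 m) or (y of tube_white in the frame of cold_block between -0.037 and -0.013 m and distance of tube_white from where it was at the start of the episode below 0.015 m) or (y of tube_orange in the frame of cold_block between -0.037 and -0.013 m and distance of tube_orange from where it was at the start of the episode below 0.015 m)) and ((y of tube_blue in the frame of cold_block between -0.087 and -0.063 m and distance of tube_blue from where it was at the start of the episode below 0.015 m) or (y of tube_green in the frame of cold_block between -0.087 and -0.063 m and distance of tube_green from where it was at the start of the episode below 0.015 m) or (y of tube_white in the frame of cold_block between -0.087 and -0.063 m and distance of tube_white from where it was at the start of the episode below 0.015 m) or (y of tube_orange in the frame of cold_block between -0.087 and -0.063 m and distance of tube_orange from where it was at the start of the episode below 0.015 m))), for 0.2 s.
2. the second tube from the cold block's red end stands fully down in the second well from the heater's red end, with the earlier ones, the others still waiting in the cold block (((x of tube_blue in the frame of heater between -0.01 and 0.01 m and y of tube_blue in the frame of heater between -0.085 and -0.065 m and z of tube_blue in the frame of heater below 0.036 m) or (x of tube_green in the frame of heater between -0.01 and 0.01 m and y of tube_green in the frame of heater between -0.085 and -0.065 m and z of tube_green in the frame of heater below 0.036 m) or (x of tube_white in the frame of heater between -0.01 and 0.01 m and y of tube_white in the frame of heater between -0.085 and -0.065 m and z of tube_white in the frame of heater below 0.036 m) or (x of tube_orange in the frame of heater between -0.01 and 0.01 m and y of tube_orange in the frame of heater between -0.085 and -0.065 m and z of tube_orange in the frame of heater below 0.036 m)) and ((x of tube_blue in the frame of heater between -0.01 and 0.01 m and y of tube_blue in the frame of heater between -0.035 and -0.015 m and z of tube_blue in the frame of heater below 0.036 m) or (x of tube_green in the frame of heater between -0.01 and 0.01 m and y of tube_green in the frame of heater between -0.035 and -0.015 m and z of tube_green in the frame of heater below 0.036 m) or (x of tube_white in the frame of heater between -0.01 and 0.01 m and y of tube_white in the frame of heater between -0.035 and -0.015 m and z of tube_white in the frame of heater below 0.036 m) or (x of tube_orange in the frame of heater between -0.01 and 0.01 m and y of tube_orange in the frame of heater between -0.035 and -0.015 m and z of tube_orange in the frame of heater below 0.036 m)) and ((y of tube_blue in the frame of cold_block between -0.037 and -0.013 m and distance of tube_blue from where it was at the start of the episode below 0.015 m) or (y of tube_green in the frame of cold_block between -0.037 and -0.013 m and distance of tube_green from where it was at the start of the episode below 0.015 m) or (y of tube_white in the frame of cold_block between -0.037 and -0.013 m and distance of tube_white from where it was at the start of the episode below 0.015 m) or (y of tube_orange in the frame of cold_block between -0.037 and -0.013 m and distance of tube_orange from where it was at the start of the episode below 0.015 m)) and ((y of tube_blue in the frame of cold_block between -0.087 and -0.063 m and distance of tube_blue from where it was at the start of the episode below 0.015 m) or (y of tube_green in the frame of cold_block between -0.087 and -0.063 m and distance of tube_green from where it was at the start of the episode below 0.015 m) or (y of tube_white in the frame of cold_block between -0.087 and -0.063 m and distance of tube_white from where it was at the start of the episode below 0.015 m) or (y of tube_orange in the frame of cold_block between -0.087 and -0.063 m and distance of tube_orange from where it was at the start of the episode below 0.015 m))), for 0.2 s.
3. the third tube from the cold block's red end stands fully down in the third well from the heater's red end, with the earlier ones, the others still waiting in the cold block (((x of tube_blue in the frame of heater between -0.01 and 0.01 m and y of tube_blue in the frame of heater between -0.085 and -0.065 m and z of tube_blue in the frame of heater below 0.036 m) or (x of tube_green in the frame of heater between -0.01 and 0.01 m and y of tube_green in the frame of heater between -0.085 and -0.065 m and z of tube_green in the frame of heater below 0.036 m) or (x of tube_white in the frame of heater between -0.01 and 0.01 m and y of tube_white in the frame of heater between -0.085 and -0.065 m and z of tube_white in the frame of heater below 0.036 m) or (x of tube_orange in the frame of heater between -0.01 and 0.01 m and y of tube_orange in the frame of heater between -0.085 and -0.065 m and z of tube_orange in the frame of heater below 0.036 m)) and ((x of tube_blue in the frame of heater between -0.01 and 0.01 m and y of tube_blue in the frame of heater between -0.035 and -0.015 m and z of tube_blue in the frame of heater below 0.036 m) or (x of tube_green in the frame of heater between -0.01 and 0.01 m and y of tube_green in the frame of heater between -0.035 and -0.015 m and z of tube_green in the frame of heater below 0.036 m) or (x of tube_white in the frame of heater between -0.01 and 0.01 m and y of tube_white in the frame of heater between -0.035 and -0.015 m and z of tube_white in the frame of heater below 0.036 m) or (x of tube_orange in the frame of heater between -0.01 and 0.01 m and y of tube_orange in the frame of heater between -0.035 and -0.015 m and z of tube_orange in the frame of heater below 0.036 m)) and ((x of tube_blue in the frame of heater between -0.01 and 0.01 m and y of tube_blue in the frame of heater between 0.015 and 0.035 m and z of tube_blue in the frame of heater below 0.036 m) or (x of tube_green in the frame of heater between -0.01 and 0.01 m and y of tube_green in the frame of heater between 0.015 and 0.035 m and z of tube_green in the frame of heater below 0.036 m) or (x of tube_white in the frame of heater between -0.01 and 0.01 m and y of tube_white in the frame of heater between 0.015 and 0.035 m and z of tube_white in the frame of heater below 0.036 m) or (x of tube_orange in the frame of heater between -0.01 and 0.01 m and y of tube_orange in the frame of heater between 0.015 and 0.035 m and z of tube_orange in the frame of heater below 0.036 m)) and ((y of tube_blue in the frame of cold_block between -0.087 and -0.063 m and distance of tube_blue from where it was at the start of the episode below 0.015 m) or (y of tube_green in the frame of cold_block between -0.087 and -0.063 m and distance of tube_green from where it was at the start of the episode below 0.015 m) or (y of tube_white in the frame of cold_block between -0.087 and -0.063 m and distance of tube_white from where it was at the start of the episode below 0.015 m) or (y of tube_orange in the frame of cold_block between -0.087 and -0.063 m and distance of tube_orange from where it was at the start of the episode below 0.015 m))), for 0.2 s.
4. the fourth tube from the cold block's red end stands fully down in the fourth well from the heater's red end, with the earlier ones (((x of tube_blue in the frame of heater between -0.01 and 0.01 m and y of tube_blue in the frame of heater between -0.085 and -0.065 m and z of tube_blue in the frame of heater below 0.036 m) or (x of tube_green in the frame of heater between -0.01 and 0.01 m and y of tube_green in the frame of heater between -0.085 and -0.065 m and z of tube_green in the frame of heater below 0.036 m) or (x of tube_white in the frame of heater between -0.01 and 0.01 m and y of tube_white in the frame of heater between -0.085 and -0.065 m and z of tube_white in the frame of heater below 0.036 m) or (x of tube_orange in the frame of heater between -0.01 and 0.01 m and y of tube_orange in the frame of heater between -0.085 and -0.065 m and z of tube_orange in the frame of heater below 0.036 m)) and ((x of tube_blue in the frame of heater between -0.01 and 0.01 m and y of tube_blue in the frame of heater between -0.035 and -0.015 m and z of tube_blue in the frame of heater below 0.036 m) or (x of tube_green in the frame of heater between -0.01 and 0.01 m and y of tube_green in the frame of heater between -0.035 and -0.015 m and z of tube_green in the frame of heater below 0.036 m) or (x of tube_white in the frame of heater between -0.01 and 0.01 m and y of tube_white in the frame of heater between -0.035 and -0.015 m and z of tube_white in the frame of heater below 0.036 m) or (x of tube_orange in the frame of heater between -0.01 and 0.01 m and y of tube_orange in the frame of heater between -0.035 and -0.015 m and z of tube_orange in the frame of heater below 0.036 m)) and ((x of tube_blue in the frame of heater between -0.01 and 0.01 m and y of tube_blue in the frame of heater between 0.015 and 0.035 m and z of tube_blue in the frame of heater below 0.036 m) or (x of tube_green in the frame of heater between -0.01 and 0.01 m and y of tube_green in the frame of heater between 0.015 and 0.035 m and z of tube_green in the frame of heater below 0.036 m) or (x of tube_white in the frame of heater between -0.01 and 0.01 m and y of tube_white in the frame of heater between 0.015 and 0.035 m and z of tube_white in the frame of heater below 0.036 m) or (x of tube_orange in the frame of heater between -0.01 and 0.01 m and y of tube_orange in the frame of heater between 0.015 and 0.035 m and z of tube_orange in the frame of heater below 0.036 m)) and ((x of tube_blue in the frame of heater between -0.01 and 0.01 m and y of tube_blue in the frame of heater between 0.065 and 0.085 m and z of tube_blue in the frame of heater below 0.036 m) or (x of tube_green in the frame of heater between -0.01 and 0.01 m and y of tube_green in the frame of heater between 0.065 and 0.085 m and z of tube_green in the frame of heater below 0.036 m) or (x of tube_white in the frame of heater between -0.01 and 0.01 m and y of tube_white in the frame of heater between 0.065 and 0.085 m and z of tube_white in the frame of heater below 0.036 m) or (x of tube_orange in the frame of heater between -0.01 and 0.01 m and y of tube_orange in the frame of heater between 0.065 and 0.085 m and z of tube_orange in the frame of heater below 0.036 m))), for 0.2 s.
At the end, for the whole second after the job is handed in: each of the heater's four wells holds one of the four tubes, in the order in which they stood in the cold block (checked as they are moved, one by one from the red end): upright within 0.15 rad, within 10 mm of the well's axis, its tip less than 36 mm above the heater's underside, at rest (all of step 4 and angle between each of tube_blue, tube_green, tube_white, tube_orange's own z axis and vertical below 0.15 rad and linear speed of each of tube_blue, tube_green, tube_white, tube_orange below 0.02 m/s); the robot touches nothing.
It fails at once if the timer or the small bottle is shifted by more than 30 mm (distance of any of timer, bottle from where it was at the start of the episode above 0.03 m).
It fails at once if a tube is tipped over by more than 45 degrees (angle between any of tube_blue, tube_green, tube_white, tube_orange's own z axis and vertical above 0.785 rad).
It also fails if it takes over 131 s, if anything falls off the work surface, if the arm or the gripper's body presses on something with over 40 N, if the wrist force passes 120 N, or if a joint passes its speed limit or range.

### The arm

A 6-joint arm with a two-finger parallel gripper is mounted at the origin on a cart in front of the work surface, level with it; the furniture and walls round the work are solid. World frame = base frame: x ahead of the robot, y to its left, z up, the work surface at z = 0. Lengths are in m, angles in rad, forces in N, time in s.
With the tool pointing down it reaches from about 0.25 to 0.775 m from the base axis. Payload 8.9 kg.
Tool frame: the origin (TCP) lies midway between the tips of the shut fingers; the grasp point (between the pads) lies 19 mm behind it; z points along the fingers, y is the line along which they close (so a half turn about z gives the same grasp; the last joint's range is limited). The gripper opens to 85 mm and grips with 20 to 120 N. Pads are 22 mm wide; open, the fingers measure 114 mm over their backs; the gripper's body (76 mm by 85 mm) begins 54 mm behind the grasp point. The pads swing forward as they close: fully open they stand 13 mm farther back than shut.
Start: joints at [-1.382, 0.291, -0.153, 1.127, 0, 1.431], TCP at [0.169, -0.497, 0.231] pointing down, gripper open.
Joint ranges: [-2.52, 2.52], [-0.91, 1.74], [-1.3, 1.37], [-1.96, 2.02], [-1.52, 1.47], [-3.14, 3.14]. Speed limits (rad/s): [2.22, 2.22, 2.79, 3.14, 3.14, 3.14].

### API

Orientations are given as a unit quaternion [w, x, y, z].
In Python, from bench import r, get_image, job_done gives the robot as it stands.
- The arm moves only by the tool arm_command, never from a script. Its argument "increments" is a list of rows, each a list of 3 entries, a list of its own where there are three numbers: the turn, a rotation vector about the tool's x, y, z in rad, then the shift along the tool's x, y, z in m, then the opening, from 0 (shut) to 1 (fully open). In form: [[[ax, ay, az], [tx, ty, tz], hand], ...]. A call has 1 to 10 rows; each row is the pose to reach, as a shift and turn from the pose commanded when the call began, along the tool's axes at that moment; what a row does not reach only later rows make up. A row lasts 1/8 s, in which the tool goes at most 62.5 mm and 10.7 degrees, less where a joint would pass 70% of its speed; a pose out of reach is approached as far as the arm can. A call with a gripper value outside its range is refused whole. The fingers move at their own pace and stop on an object; "newtons" is the grip in N (left out, the last holds). Time passes only in rows, so rows that repeat a pose let the fingers close. It gives the time, the measured TCP pose, the force, the opening and the grip force at its end, in the units of the state.
- r.sense(): the state, without advancing time (a new reading comes with each control period).
- get_image(name): name is "scene" or "top"; returns a dict with "image" (400x640x3 uint8, red, green, blue), "intrinsics" (3x3 intrinsics, pixels), "distortion" ([k1, k2, p1, p2, k3] as OpenCV has them; the pictures are not rectified), "R" (3x3) and "t" (3): a world point X has camera coordinates R X + t. Camera axes: x right, y down, z forward; pixel columns grow to the right and rows downward; lengths in m; the calibration is good to about 2 mm. A picture is of the moment at which its call begins. There is no depth.
- job_done(): hands the job in; it is judged then, once.
The state is a dict: "time": time; "joint_positions": joint angles; "qd": joint speeds; "tau": joint torques, N m; "tool_pos": TCP position; "ee_rot": TCP orientation; "force": force on the tool from outside, world axes, zero at the start; "ft_torque": the same for the moment, N m; "width": finger opening in m; "grasp_force": force on a finger pad.
Only numpy, scipy, OpenCV 4.12 (cv2) and the standard library are available. Lean on these libraries where they do the work, as an engineer would, in place of code of your own. Each camera call takes 0.05 s, during which the arm holds its last target. There are 200 camera calls.

## Working session

There is one attempt and no reset: what is moved stays moved. The work goes in short steps, Python scripts to look and compute and a tool call to move; the robot and the scene stay as the last step left them, time stands still between calls to the robot, and variables do not carry over. Pictures are saved under pics/ and viewed, at most 14 in all, crops included, and the job is handed in when it is done.

Besides the shell and the picture viewer there is one more tool, called after "Request:" as name(argument=value, ...), one argument or row to a line, values as JSON. arm_command: Moves the arm, as the interface text tells. Its arguments: {"type":"object","properties":{"increments":{"type":"array","items":{"type":"array"}},"newtons":{"type":"number"}},"required":["increments"]}

```bash
mkdir -p pics; ls
cat > h.py <<'E'
import numpy as np, cv2
from bench import r, get_image, job_done
def snap(n):
    d=get_image(n); return d
def save(d,f,crop=None,s=1):
    im=d["image"][:,:,::-1]
    if crop: x0,y0,x1,y1=crop; im=im[y0:y1,x0:x1]
    cv2.imwrite("pics/"+f,cv2.resize(im,None,fx=s,fy=s,interpolation=cv2.INTER_CUBIC))
def ray(d,px):
    K=np.array(d["intrinsics"],float);D=np.array(d["distortion"],float);R=np.array(d["R"]);t=np.array(d["t"])
    u=cv2.undistortPoints(np.array(px,float).reshape(-1,1,2),K,D).reshape(-1,2)
    v=np.c_[u,np.ones(len(u))]@R
    return -R.T@t, v
def plane(d,px,z):
    c,v=ray(d,px); return c+v*((z-c[2])/v[:,2])[:,None]
def proj(d,X):
    p,_=cv2.projectPoints(np.array(X,float).reshape(-1,1,3),cv2.Rodrigues(np.array(d["R"]))[0],np.array(d["t"],float),np.array(d["intrinsics"],float),np.array(d["distortion"],float))
    return p.reshape(-1,2)
E
python3 - <<'E'
from h import *
for n in("scene","top"):
    d=snap(n); save(d,n+"0.png",s=1.25); print(n,np.round(-np.array(d["R"]).T@d["t"],3),np.round(d["R"],2).tolist(),d["intrinsics"])
print(r.sense())
E
```

```text
pics
scene [-0.3   -0.923  0.604] [[0.76, -0.65, -0.0], [-0.27, -0.32, -0.91], [0.59, 0.69, -0.42]] [[444.08196297   0.         322.97893145]
 [  0.         444.08196297 202.49520268]
 [  0.           0.           1.        ]]
top [ 0.303 -0.009  0.933] [[-0.01, -1.0, 0.01], [-0.99, 0.0, -0.17], [0.17, -0.01, -0.99]] [[369.61427098   0.         315.51905559]
 [  0.         369.61427098 201.83673063]
 [  0.           0.           1.        ]]
{'time': 0.1, 'joint_positions': array([-1.38227498e+00,  2.91206704e-01, -1.54022841e-01,  1.12672374e+00,
       -3.16682857e-05,  1.43149340e+00]), 'qd': array([ 0.00125561, -0.000595  ,  0.00351739,  0.00058233, -0.00106667,
       -0.00179864]), 'tau': array([ 2.40242000e-03, -5.37977672e+01,  3.31918538e+01,  9.16509336e-03,
       -1.67935032e-04,  1.09292372e-06]), 'tool_pos': array([ 0.16896029, -0.49665786,  0.23080915]), 'ee_rot': array([-5.77915742e-04,  9.86596289e-01,  1.63179125e-01, -3.00638580e-05]), 'force': array([-0.3622554 , -0.34623803,  0.1683127 ]), 'ft_torque': array([-0.04955107,  0.0441236 ,  0.00167165]), 'grasp_force': 0.0, 'width': 0.08571093938118544}
```

View pics/scene0.png

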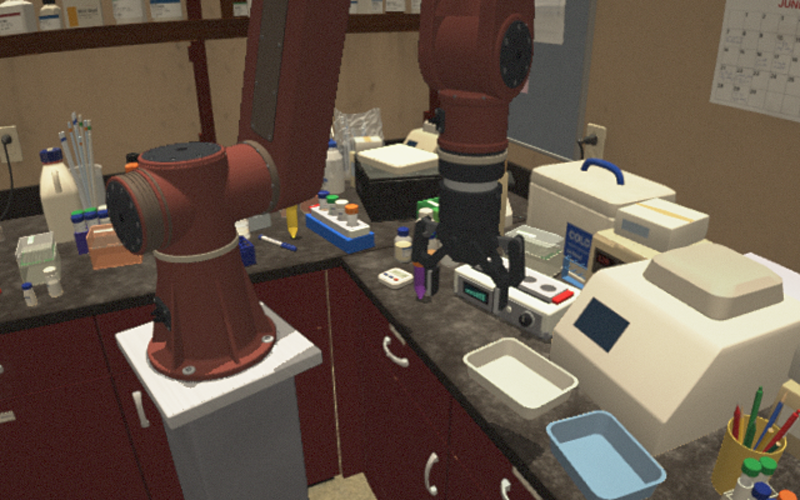

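View pics/top0.png

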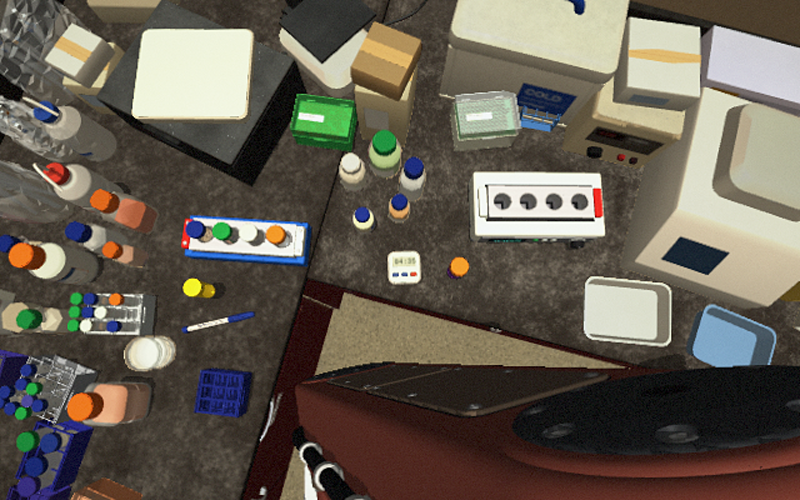

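Candidates in top0.png (at 1.25x):
- **Tubes in the blue tray:** caps blue (196,230), green (222,231), white (248,233) and orange (275,235). The tray's red end is at the left (186,240).
- **Look-alikes:** yellow-capped tube (192,288), orange-capped purple tube (459,267), and the caps in racks at (80-120,300-325) and (20-40,370-470).
- **Heater:** red end at the right (598,202), wells at (580,201), (554,201), (528,202) and (502,202).

I choose the four caps in the blue tray and check them in a close crop.

Run:
```python
from h import *
d=snap("top"); im=d["image"]
a=cv2.resize(im[165:245,140:260],None,fx=5,fy=5,interpolation=cv2.INTER_CUBIC)
b=cv2.resize(im[130:200,370:490],None,fx=5,fy=5,interpolation=cv2.INTER_CUBIC)[:200*1] if 0 else cv2.resize(im[135:175,370:490],None,fx=5,fy=5,interpolation=cv2.INTER_CUBIC)
cv2.imwrite("pics/crop1.png",np.vstack([a,b])[:,:,::-1])
hsv=cv2.cvtColor(im,cv2.COLOR_RGB2HSV)
def cap(roi,lo,hi):
    x0,y0,x1,y1=roi; m=cv2.inRange(hsv[y0:y1,x0:x1],np.array(lo),np.array(hi))
    n,l,s,c=cv2.connectedComponentsWithStats(m); i=1+np.argmax(s[1:,4]); return c[i]+[x0,y0],s[i]
C={}
C['blue']=cap((146,172,167,200),(105,120,20),(135,255,160))
C['green']=cap((166,172,188,200),(50,100,20),(90,255,255))
C['white']=cap((188,172,210,204),(0,0,150),(179,70,255))
C['orange']=cap((208,172,236,204),(3,120,60),(20,255,255))
for k,(c,s) in C.items(): print(k,c.round(1),s,plane(d,[c],0.102).round(4))
g=im[140:180,380:480].mean(2); m=(g<110).astype(np.uint8)
n,l,s,c=cv2.connectedComponentsWithStats(m)
for i in range(1,n):
    if s[i,4]>60: print((c[i]+[380,140]).round(1),s[i],plane(d,[c[i]+[380,140]],0.08).round(4))
m=cv2.inRange(hsv[130:200,370:490],(0,150,80),(6,255,255))|cv2.inRange(hsv[130:200,370:490],(174,150,80),(179,255,255))
print(cv2.minAreaRect(cv2.findNonZero(m)))
```

```text
blue [156.  183.2] [  3   4  15  15 166] [[0.494  0.3529 0.102 ]]
green [177.2 184.7] [  4   6  16  14 176] [[0.4902 0.3033 0.102 ]]
white [197.9 189.4] [  0   4  22  28 458] [[0.4787 0.2548 0.102 ]]
orange [220.3 187.5] [  4   8  17  16 191] [[0.483  0.2033 0.102 ]]
[477.1 160.8] [95 11  5 23 90] [[ 0.5516 -0.4064  0.08  ]]
[401.7 160.1] [ 15  15  14  12 112] [[ 0.5535 -0.223   0.08  ]]
[422.4 160.4] [ 36  15  13  12 112] [[ 0.5526 -0.273   0.08  ]]
[442.9 160.7] [ 57  15  12  13 115] [[ 0.5518 -0.3227  0.08  ]]
[463.4 161.1] [ 77  15  13  13 120] [[ 0.5508 -0.3727  0.08  ]]
[427.9 174.4] [  9  17  87  20 266] [[ 0.518  -0.2843  0.08  ]]
((108.0, 32.0), (22.0, 6.0), 90.0)
```

View pics/crop1.png

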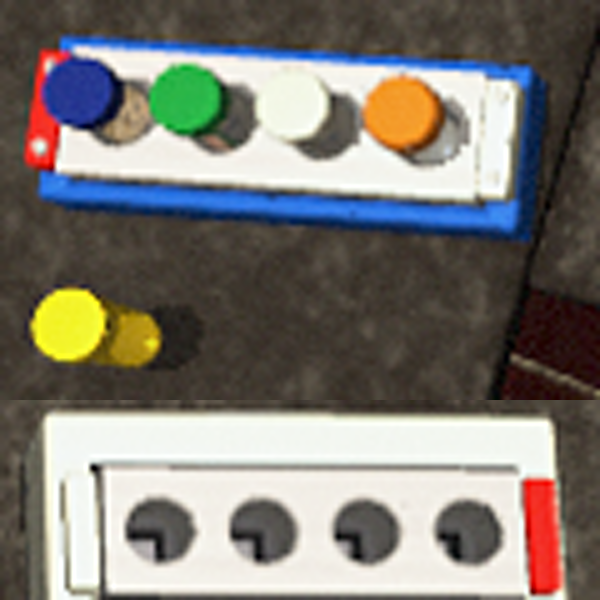

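The crop shows the blue, green, white and orange caps at crop (80,92), (187,99), (292,106) and (402,113). The red end is beside the blue cap. The yellow look-alike stands apart at (70,325). The heater's four empty wells are visible, with its red end at the right. Next I check the caps in the second view and write a pose helper.

```bash
cat >> h.py <<'E'
from scipy.spatial.transform import Rotation as Ro
def tool_R(psi):  # tool z down, tool y at world angle psi
    y=np.array([np.cos(psi),np.sin(psi),0]); z=np.array([0,0,-1.]); return np.c_[np.cross(y,z),y,z]
def go(p,psi):
    s=r.sense(); q=s["ee_rot"]; A=Ro.from_quat([q[1],q[2],q[3],q[0]]).as_matrix()
    print("t",round(s["time"],2),"turn",Ro.from_matrix(A.T@tool_R(psi)).as_rotvec().round(4),"shift",(A.T@(np.array(p)-s["tool_pos"])).round(4))
E
python3 - <<'E'
from h import *
d=snap("scene"); im=d["image"]; hsv=cv2.cvtColor(im,cv2.COLOR_RGB2HSV)
X={'blue':(.494,.3529),'green':(.4902,.3033),'white':(.4866,.2533),'orange':(.483,.2033)}
for k,(x,y) in X.items(): print(k,proj(d,[[x,y,.102]]).round(1))
R={'green':((50,100,20),(90,255,255)),'white':((0,0,120),(179,60,255)),'orange':((3,120,60),(20,255,255)),'blue':((105,120,20),(135,255,160))}
for k,(lo,hi) in R.items():
    u=proj(d,[[*X[k],.102]])[0].astype(int); x0,y0=u-[9,8]; m=cv2.inRange(hsv[y0:y0+17,x0:x0+19],lo,hi)
    n,l,s,c=cv2.connectedComponentsWithStats(m); i=1+np.argmax(s[1:,4]); print(k,(c[i]+[x0,y0]).round(1),s[i],plane(d,[c[i]+[x0,y0]],.102).round(4))
x0,y0=235,145
save(d,"sc_crop.png",(x0,y0,x0+80,y0+60),8)
go((.4937,.3529,.25),-.0735)
E
```

```text
blue [[258.6 154.9]]
green [[265.5 158.6]]
white [[273.  162.6]]
orange [[280.8 166.7]]
green [264.9 158.1] [ 4  6 11  6 48] [[0.4919 0.3094 0.102 ]]
white [270.1 164.7] [  0   5  16  12 123] [[0.4672 0.242  0.102 ]]
orange [281.  166.7] [ 5  5 11  9 86] [[0.4837 0.2029 0.102 ]]
blue [258.2 155. ] [ 6  7  8  5 30] [[0.4927 0.3535 0.102 ]]
t 0.2 turn [-6.0000e-04 -5.0000e-04 -1.1695e+00] shift [ 0.581  -0.7    -0.0185]
```

View pics/sc_crop.png

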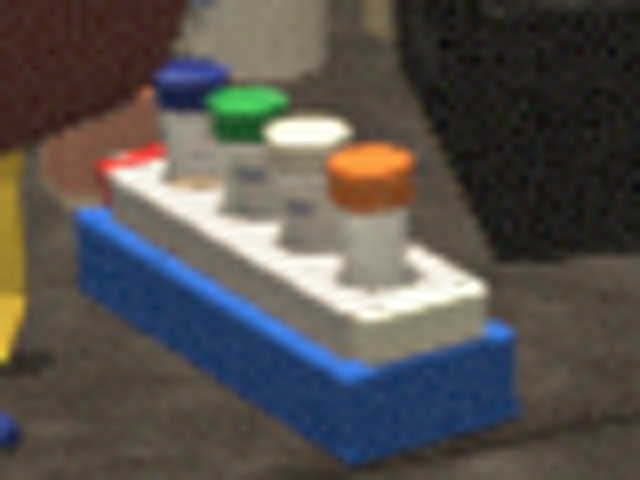

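The crop shows the four caps in the tray. Both views agree on blue and orange to within 1 mm, so the row fit stands. I'll move above the first tube, blue.

Request:
arm_command(
  increments=[
    [[0,0,-0.1],[0.02,-0.025,-0.0185],1],
    [[0,0,-0.25],[0.058,-0.07,-0.0185],1],
    [[0,0,-0.4],[0.095,-0.115,-0.0185],1],
    [[0,0,-0.55],[0.13,-0.16,-0.0185],1],
    [[0,0,-0.7],[0.166,-0.205,-0.0185],1],
    [[0,0,-0.85],[0.203,-0.247,-0.0185],1],
    [[0,0,-1.0],[0.24,-0.29,-0.0185],1],
    [[0,0,-1.17],[0.28,-0.336,-0.0185],1],
    [[0,0,-1.17],[0.315,-0.38,-0.0185],1],
    [[0,0,-1.17],[0.35,-0.42,-0.0185],1],
  ],
  newtons=40,
)

```text
time: 1.45
tool_pos: [0.3654, 0.0153, 0.25]
ee_rot: [0.0, 0.732, 0.681, 0.0]
force: [1.3, -0.1, 0.3]
width: 0.0855
grasp_force: 0.0
```

```bash
python3 -c "
from h import *
go((.4937,.3529,.25),-.0735)"
```

```text
t 1.45 turn [0.0007 0.0002 0.001 ] shift [0.346  0.1035 0.    ]
```

Request:
arm_command(
  increments=[
    [[0,0,0],[0.05,0.015,0],1],
    [[0,0,0],[0.1,0.03,0],1],
    [[0,0,0],[0.15,0.045,0],1],
    [[0,0,0],[0.2,0.06,0],1],
    [[0,0,0],[0.25,0.075,0],1],
    [[0,0,0],[0.3,0.09,0],1],
    [[0,0,0],[0.335,0.1,0],1],
    [[0,0,0],[0.346,0.1035,0],1],
    [[0,0,0],[0.346,0.1035,0.03],1],
    [[0,0,0],[0.346,0.1035,0.06],1],
  ],
)

```text
time: 2.7
tool_pos: [0.4936, 0.3504, 0.1892]
ee_rot: [0.0, 0.732, 0.681, 0.0]
force: [1.1, -0.7, -0.4]
width: 0.0851
grasp_force: 0.0
```

```bash
python3 -c "
from h import *
go((.4937,.3529,.079),-.0735)"
```

```text
t 2.7 turn [0.0003 0.0001 0.0003] shift [ 2.500e-03 -1.000e-04  1.102e-01]
```

Request:
arm_command(
  increments=[
    [[0,0,0],[0.002,0,0.02],1],
    [[0,0,0],[0.0025,0,0.05],1],
    [[0,0,0],[0.0025,0,0.08],1],
    [[0,0,0],[0.0025,0,0.1],1],
    [[0,0,0],[0.0025,0,0.11],1],
    [[0,0,0],[0.0025,0,0.11],1],
  ],
)

```text
time: 3.45
tool_pos: [0.4936, 0.3528, 0.0796]
ee_rot: [-0.0, 0.733, 0.681, -0.0]
force: [0.5, -0.2, -0.0]
width: 0.0854
grasp_force: 0.0
```

Run:
```python
from h import *
go((.4937,.3529,.079),-.0735)
d=snap("scene"); save(d,"g1.png",(200,90,340,195),5)
```

```text
t 3.45 turn [-0.0007  0.0006  0.0002] shift [0.0001 0.0001 0.0006]
```

View pics/g1.png

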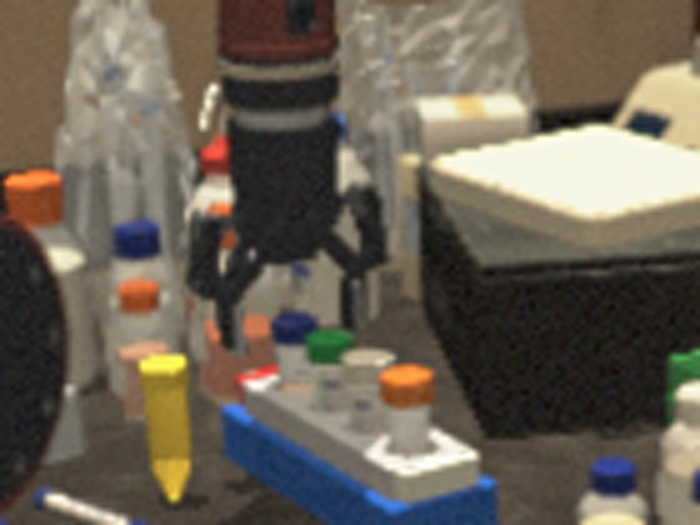

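The open fingers at (230,330) and (350,310) straddle the blue cap (293,327), and the yellow tube is clear. I'll close the gripper.

Request:
arm_command(
  increments=[
    [[0,0,0],[0,0,0],0],
    [[0,0,0],[0,0,0],0],
    [[0,0,0],[0,0,0],0],
    [[0,0,0],[0,0,0],0],
    [[0,0,0],[0,0,0],0],
    [[0,0,0],[0,0,0],0],
    [[0,0,0],[0,0,0],0],
  ],
  newtons=40,
)

```text
time: 4.38
tool_pos: [0.4939, 0.3534, 0.08]
ee_rot: [-0.0, 0.732, 0.681, 0.0]
force: [-2.0, 0.1, 5.1]
width: 0.0322
grasp_force: 39.5
```

Request:
arm_command(
  increments=[
    [[0,0,0],[0,0,-0.01],0],
    [[0,0,0],[0,0,-0.03],0],
    [[0,0,0],[0,0,-0.055],0],
    [[0,0,0],[0,0,-0.085],0],
    [[0,0,0],[0,0,-0.115],0],
    [[0,0,0],[0,0,-0.145],0],
    [[0,0,0],[0,0,-0.165],0],
    [[0,0,0],[0,0,-0.171],0],
    [[0,0,0],[0,0,-0.171],0],
  ],
)

```text
time: 5.5
tool_pos: [0.4938, 0.3533, 0.2506]
ee_rot: [0.0, 0.732, 0.681, -0.0]
force: [0.2, 0.4, -1.0]
width: 0.0324
grasp_force: 39.7
```

Run:
```python
from h import *
print(r.sense()["width"],r.sense()["grasp_force"])
go((.5510,-.3725,.26),-.018)
d=snap("scene"); save(d,"l1.png",(200,70,340,175),5)
# heater wells from the scene view
print(proj(d,[[.551,-.3725,.08],[.5535,-.2228,.08]]).round(1))
```

```text
0.03237068778205495 39.66353237628937
t 5.5 turn [-0.      0.0001 -0.055 ] shift [-0.7196  0.11   -0.0093]
[[438.2 229.6]
 [393.7 209.6]]
```

View pics/l1.png

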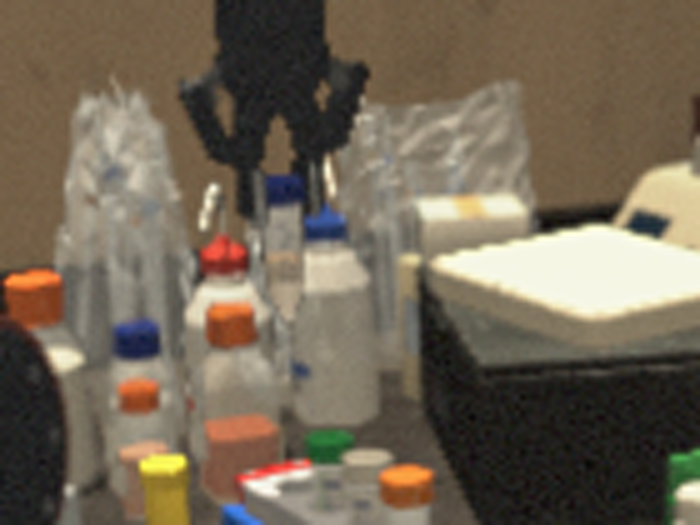

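The blue tube hangs upright in the gripper at (285,230), and the others stay in place. I'll cross-check the heater wells in the scene view.

Run:
```python
from h import *
d=snap("scene"); im=d["image"]; x0,y0=355,180
save(d,"hw.png",(x0,y0,x0+110,y0+75),7)
g=im[y0:y0+75,x0:x0+110].mean(2); 
for th in (90,110,130):
  n,l,s,c=cv2.connectedComponentsWithStats((g<th).astype(np.uint8))
  for i in range(1,n):
    if 20<s[i,4]<150: print(th,(c[i]+[x0,y0]).round(1),s[i],plane(d,[c[i]+[x0,y0]],.08).round(4))
```

```text
90 [407.8 182.1] [48  0 13  6 31] [[ 0.7385 -0.1198  0.08  ]]
90 [452.3 209.9] [95 26  6  9 31] [[ 0.6747 -0.3297  0.08  ]]
90 [409.3 227.9] [23 33 62 29 96] [[ 0.503  -0.3187  0.08  ]]
90 [449.5 219.9] [88 34 15 14 64] [[ 0.6178 -0.3602  0.08  ]]
90 [449.  239.4] [86 56 17  7 23] [[ 0.5294 -0.42    0.08  ]]
90 [428.7 252.2] [70 69  8  6 23] [[ 0.4444 -0.4239  0.08  ]]
130 [393.4 210.1] [34 29 10  4 28] [[ 0.5505 -0.2242  0.08  ]]
130 [407.4 216.4] [47 35 12  4 36] [[ 0.5497 -0.2741  0.08  ]]
130 [422.1 222.7] [62 41 12  4 36] [[ 0.5503 -0.3225  0.08  ]]
130 [438.3 230. ] [78 48 12  5 40] [[ 0.5496 -0.3738  0.08  ]]
```

View pics/hw.png

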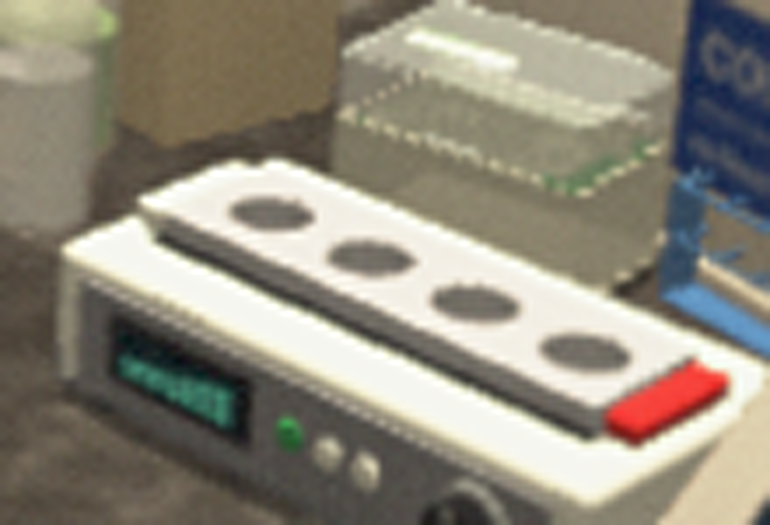

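The wells show at (272,213), (371,257), (475,301) and (585,352), with the red end next to the last. Both views agree within about 2-3 mm, so I use the mean: W1 (.5503,-.3731) to W4 (.5527,-.2232). Now I carry the tube across.

Request:
arm_command(
  increments=[
    [[0,0,0],[-0.02,0.003,-0.009],0],
    [[0,0,0],[-0.06,0.009,-0.0093],0],
    [[0,0,0],[-0.11,0.017,-0.0093],0],
    [[0,0,0],[-0.16,0.024,-0.0093],0],
    [[0,0,-0.01],[-0.21,0.032,-0.0093],0],
    [[0,0,-0.02],[-0.26,0.039,-0.0093],0],
    [[0,0,-0.03],[-0.31,0.047,-0.0093],0],
    [[0,0,-0.04],[-0.36,0.055,-0.0093],0],
    [[0,0,-0.05],[-0.41,0.062,-0.0093],0],
    [[0,0,-0.055],[-0.46,0.07,-0.0093],0],
  ],
)

```text
time: 6.85
tool_pos: [0.5292, -0.113, 0.2603]
ee_rot: [-0.0, 0.714, 0.701, -0.0]
force: [1.2, 0.0, -0.2]
width: 0.0324
grasp_force: 39.7
```

```bash
python3 -c "
from h import *
go((.5503,-.3731,.26),-.018)"
```

```text
t 6.85 turn [-0.0002  0.0001 -0.0003] shift [-0.2597  0.0259  0.0003]
```

Request:
arm_command(
  increments=[
    [[0,0,0],[-0.05,0.005,0],0],
    [[0,0,0],[-0.1,0.01,0],0],
    [[0,0,0],[-0.15,0.015,0],0],
    [[0,0,0],[-0.2,0.02,0],0],
    [[0,0,0],[-0.235,0.0235,0],0],
    [[0,0,0],[-0.255,0.0255,0],0],
    [[0,0,0],[-0.26,0.026,0],0],
    [[0,0,0],[-0.26,0.026,0],0],
  ],
)

```text
time: 7.85
tool_pos: [0.5508, -0.3709, 0.26]
ee_rot: [-0.0, 0.714, 0.701, 0.0]
force: [0.5, 0.3, -1.3]
width: 0.0325
grasp_force: 39.7
```

```bash
python3 -c "
from h import *
go((.5503,-.3731,.1),-.018)"
```

```text
t 7.85 turn [-0.0004 -0.0004 -0.0005] shift [-0.0022 -0.0004  0.16  ]
```

Request:
arm_command(
  increments=[
    [[0,0,0],[-0.0022,-0.0004,0.03],0],
    [[0,0,0],[-0.0022,-0.0004,0.06],0],
    [[0,0,0],[-0.0022,-0.0004,0.085],0],
    [[0,0,0],[-0.0022,-0.0004,0.105],0],
    [[0,0,0],[-0.0022,-0.0004,0.115],0],
    [[0,0,0],[-0.0022,-0.0004,0.125],0],
    [[0,0,0],[-0.0022,-0.0004,0.135],0],
    [[0,0,0],[-0.0022,-0.0004,0.14],0],
    [[0,0,0],[-0.0022,-0.0004,0.145],0],
    [[0,0,0],[-0.0022,-0.0004,0.145],0],
  ],
)

```text
time: 9.1
tool_pos: [0.5508, -0.3731, 0.1149]
ee_rot: [-0.0, 0.713, 0.701, -0.0]
force: [-0.5, 0.0, -0.7]
width: 0.0324
grasp_force: 39.7
```

```bash
python3 -c "
from h import *
go((.5503,-.3731,.1),-.018); print(r.sense()['force'], r.sense()['ft_torque'])"
```

```text
t 9.1 turn [-0.0003 -0.0002 -0.0001] shift [ 0.     -0.0005  0.0149]
[-0.52559368  0.00120753 -0.68634848] [-0.00044734 -0.06973284  0.0098086 ]
```

No contact force. I'll lower fully and release.

Request:
arm_command(
  increments=[
    [[0,0,0],[0,0,0.005],0],
    [[0,0,0],[0,0,0.01],0],
    [[0,0,0],[0,0,0.013],0],
    [[0,0,0],[0,0,0.014],0],
    [[0,0,0],[0,0,0.014],0],
  ],
)

```text
time: 9.72
tool_pos: [0.551, -0.3732, 0.1011]
ee_rot: [-0.0, 0.713, 0.701, 0.0]
force: [0.0, -0.5, -0.0]
width: 0.0325
grasp_force: 39.7
```

Request:
arm_command(
  increments=[
    [[0,0,0],[0,0,0],0.8],
    [[0,0,0],[0,0,0],0.8],
    [[0,0,0],[0,0,0],0.8],
    [[0,0,0],[0,0,0],0.8],
    [[0,0,0],[0,0,0],0.8],
    [[0,0,0],[0,0,-0.03],0.8],
    [[0,0,0],[0,0,-0.07],0.8],
    [[0,0,0],[0,0,-0.11],0.8],
    [[0,0,0],[0,0,-0.14],0.8],
    [[0,0,0],[0,0,-0.15],0.8],
  ],
)

```text
time: 10.98
tool_pos: [0.5516, -0.3737, 0.2531]
ee_rot: [0.002, 0.713, 0.701, 0.0]
force: [0.2, -0.4, -0.3]
width: 0.0685
grasp_force: 0.0
```

Run:
```python
from h import *
d=snap("scene"); save(d,"p1.png",(355,150,465,255),5)
im=d["image"]; hsv=cv2.cvtColor(im,cv2.COLOR_RGB2HSV)
m=cv2.inRange(hsv[190:235,415:460],(105,120,20),(135,255,200)); n,l,s,c=cv2.connectedComponentsWithStats(m); i=1+np.argmax(s[1:,4])
print(s[i],(c[i]+[415,190]).round(1),"expect",proj(d,[[.5503,-.3731,.122]]).round(1))
go((.4902,.3033,.25),-.0735)
```

```text
[19 19 12  9 86] [439.5 213.4] expect [[440.1 214.7]]
t 11.03 turn [0.0021 0.0017 0.0555] shift [ 0.6758 -0.0735  0.0017]
```

View pics/p1.png

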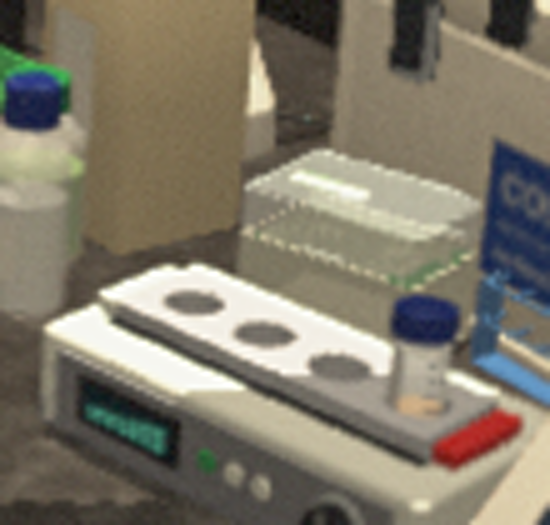

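The blue-capped tube stands in the well next to the red end at (425,350) and is upright. I'll move back and verify its height using both views.

Request:
arm_command(
  increments=[
    [[-0.002,-0.002,0],[0.03,-0.003,0],1],
    [[-0.002,-0.002,0],[0.08,-0.009,0.001],1],
    [[-0.002,-0.002,0.01],[0.14,-0.015,0.001],1],
    [[-0.002,-0.002,0.02],[0.2,-0.022,0.001],1],
    [[-0.002,-0.002,0.03],[0.26,-0.028,0.001],1],
    [[-0.002,-0.002,0.04],[0.32,-0.035,0.001],1],
    [[-0.002,-0.002,0.05],[0.38,-0.041,0.001],1],
    [[-0.002,-0.002,0.055],[0.44,-0.048,0.001],1],
    [[-0.002,-0.002,0.055],[0.5,-0.054,0.001],1],
    [[-0.002,-0.002,0.055],[0.56,-0.06,0.001],1],
  ],
)

```text
time: 12.28
tool_pos: [0.5, 0.1896, 0.2487]
ee_rot: [0.001, 0.732, 0.681, -0.001]
force: [1.4, 0.2, -0.2]
width: 0.0852
grasp_force: 0.0
```

```bash
cat >> h.py <<'E'
COL={'green':((50,100,20),(90,255,255)),'white':((15,0,150),(60,60,255)),'orange':((3,120,60),(20,255,255)),'blue':((105,120,20),(135,255,200))}
def cap2(k,X,w=(13,10)):
    """triangulate cap centre near X from both views"""
    A=[];B=[]
    for n in("top","scene"):
        d=get_image(n); hsv=cv2.cvtColor(d["image"],cv2.COLOR_RGB2HSV); u=proj(d,[X])[0].round().astype(int); x0,y0=u-np.array(w)
        m=cv2.inRange(hsv[y0:y0+2*w[1]+1,x0:x0+2*w[0]+1],*COL[k]); _,_,s,c=cv2.connectedComponentsWithStats(m); i=1+np.argmax(s[1:,4]); p=c[i]+[x0,y0]
        print(n,s[i],p.round(1),"expect",proj(d,[X])[0].round(1),"at z",plane(d,[p],X[2]).round(4))
        c0,v=ray(d,[p]); v=v[0]/np.linalg.norm(v[0]); P=np.eye(3)-np.outer(v,v); A.append(P);B.append(P@c0)
    print(k,"centre",np.linalg.solve(A[0]+A[1],B[0]+B[1]).round(4))
E
python3 - <<'E'
from h import *
cap2('blue',(.5503,-.3731,.122)); go((.4902,.3033,.18),-.0735)
E
```

```text
top [  3   1  16  15 173] [468.6 153.8] expect [470.8 156.2] at z [[ 0.5561 -0.3683  0.122 ]]
scene [ 7  4 13  9 94] [439.6 213.2] expect [440.1 214.7] at z [[ 0.5564 -0.3672  0.122 ]]
blue centre [ 0.5558 -0.3678  0.1225]
t 12.38 turn [-0.0002  0.001   0.0063] shift [ 0.1098 -0.0165  0.0684]
```

The blue cap centre triangulates to z 0.1225, where fully down would be 0.122. It leans only slightly within the well's play. Next is green.

Request:
arm_command(
  increments=[
    [[0,0,0.006],[0.04,-0.006,0],1],
    [[0,0,0.006],[0.08,-0.012,0],1],
    [[0,0,0.006],[0.105,-0.016,0.01],1],
    [[0,0,0.006],[0.11,-0.0165,0.04],1],
    [[0,0,0.006],[0.11,-0.0165,0.06],1],
    [[0,0,0.006],[0.11,-0.0165,0.068],1],
    [[0,0,0.006],[0.11,-0.0165,0.068],1],
  ],
)

```text
time: 13.25
tool_pos: [0.4924, 0.298, 0.1812]
ee_rot: [0.001, 0.735, 0.678, -0.001]
force: [0.2, 0.2, -0.2]
width: 0.0856
grasp_force: 0.0
```

Run:
```python
from h import *
cap2('green',(.4902,.3033,.102)); go((.4902,.3033,.079),-.0735)
```

```text
top [  5   3  17  14 173] [177.3 184.7] expect [177.2 184.7] at z [[0.49   0.3031 0.102 ]]
scene [ 8  7  9  6 45] [265.  158.3] expect [265.5 158.6] at z [[0.4906 0.3074 0.102 ]]
green centre [0.4889 0.3031 0.1035]
t 13.35 turn [ 0.0027  0.0016 -0.0059] shift [ 0.0048 -0.0036  0.1034]
```

Request:
arm_command(
  increments=[
    [[-0.002,-0.001,-0.006],[0.0048,-0.0036,0.01],1],
    [[-0.002,-0.001,-0.006],[0.0048,-0.0036,0.03],1],
    [[-0.002,-0.001,-0.006],[0.0048,-0.0036,0.06],1],
    [[-0.002,-0.001,-0.006],[0.0048,-0.0036,0.085],1],
    [[-0.002,-0.001,-0.006],[0.0048,-0.0036,0.1],1],
    [[-0.002,-0.001,-0.006],[0.0048,-0.0036,0.103],1],
    [[-0.002,-0.001,-0.006],[0.0048,-0.0036,0.103],1],
  ],
)

```text
time: 14.22
tool_pos: [0.4901, 0.3037, 0.0794]
ee_rot: [0.003, 0.732, 0.681, 0.001]
force: [0.4, -0.6, -0.7]
width: 0.0852
grasp_force: 0.0
```

Request:
arm_command(
  increments=[
    [[0,0,0],[0,0,0],0],
    [[0,0,0],[0,0,0],0],
    [[0,0,0],[0,0,0],0],
    [[0,0,0],[0,0,0],0],
    [[0,0,0],[0,0,0],0],
    [[0,0,0],[0,0,0],0],
    [[0,0,0],[0,0,0],0],
  ],
)

```text
time: 15.1
tool_pos: [0.4898, 0.3035, 0.079]
ee_rot: [0.002, 0.732, 0.681, 0.0]
force: [-1.4, 0.7, 5.5]
width: 0.0323
grasp_force: 39.5
```

Request:
arm_command(
  increments=[
    [[0,0,0],[0,0,-0.01],0],
    [[0,0,0],[0,0,-0.03],0],
    [[0,0,0],[0,0,-0.055],0],
    [[0,0,0],[0,0,-0.085],0],
    [[0,0,0],[0,0,-0.115],0],
    [[0,0,0],[0,0,-0.145],0],
    [[0,0,0],[0,0,-0.17],0],
    [[0,0,0],[0,0,-0.18],0],
    [[0,0,0],[0,0,-0.18],0],
  ],
)

```text
time: 16.23
tool_pos: [0.4892, 0.304, 0.259]
ee_rot: [0.003, 0.732, 0.681, 0.001]
force: [-1.1, 0.2, 0.1]
width: 0.0325
grasp_force: 39.7
```

```bash
python3 - <<'E'
from h import *
go((.551,-.3231,.26),-.018); s=r.sense(); x=s["tool_pos"]
d=snap("scene"); save(d,"l2.png",(200,60,340,165),5)
d2=snap("top"); save(d2,"l2t.png",(120,130,260,235),5)
E
python3 -c "
import cv2,numpy as np
cv2.imwrite('pics/l2b.png',np.hstack([cv2.resize(cv2.imread('pics/'+f),(400,300)) for f in('l2.png','l2t.png')]))"
```

```text
t 16.23 turn [ 0.0045  0.0029 -0.055 ] shift [-0.6209  0.1074  0.0012]
```

View pics/l2b.png

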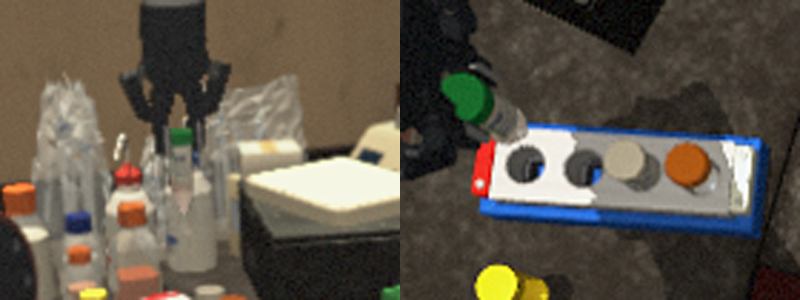

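The green tube is held upright, at (180,165) on the left and (470,95) in the top view. White and orange still stand in the block. I'll carry it to W2, shifting the target about 2 mm in +x and +y, the direction in which blue settled.

Request:
arm_command(
  increments=[
    [[0.004,0.003,0],[-0.02,0.003,0],0],
    [[0.004,0.003,0],[-0.06,0.01,0],0],
    [[0.004,0.003,0],[-0.11,0.019,0],0],
    [[0.004,0.003,-0.01],[-0.16,0.028,0],0],
    [[0.004,0.003,-0.02],[-0.21,0.037,0],0],
    [[0.004,0.003,-0.03],[-0.26,0.046,0],0],
    [[0.004,0.003,-0.04],[-0.31,0.055,0],0],
    [[0.004,0.003,-0.05],[-0.36,0.064,0],0],
    [[0.004,0.003,-0.055],[-0.41,0.072,0],0],
    [[0.004,0.003,-0.055],[-0.46,0.081,0],0],
  ],
)

```text
time: 17.58
tool_pos: [0.5351, -0.1631, 0.2599]
ee_rot: [-0.001, 0.714, 0.701, -0.0]
force: [1.1, 0.4, 0.1]
width: 0.0324
grasp_force: 39.7
```

```bash
python3 -c "
from h import *
go((.553,-.321,.26),-.018)"
```

```text
t 17.57 turn [-0.0012 -0.0003 -0.0006] shift [-0.1576  0.0208 -0.0002]
```

Request:
arm_command(
  increments=[
    [[-0.001,0,0],[-0.05,0.007,0],0],
    [[-0.001,0,0],[-0.1,0.014,0],0],
    [[-0.001,0,0],[-0.135,0.018,0],0],
    [[-0.001,0,0],[-0.152,0.02,0],0],
    [[-0.001,0,0],[-0.1576,0.0208,0],0],
    [[-0.001,0,0],[-0.1576,0.0208,0],0],
    [[-0.001,0,0],[-0.1576,0.0208,0.03],0],
    [[-0.001,0,0],[-0.1576,0.0208,0.06],0],
    [[-0.001,0,0],[-0.1576,0.0208,0.075],0],
    [[-0.001,0,0],[-0.1576,0.0208,0.075],0],
  ],
)

```text
time: 18.82
tool_pos: [0.554, -0.3176, 0.1851]
ee_rot: [-0.0, 0.713, 0.701, 0.0]
force: [0.4, -0.2, -0.3]
width: 0.032
grasp_force: 39.7
```

```bash
python3 -c "
from h import *
go((.553,-.321,.101),-.018)
d=snap('scene');d2=snap('top')
a=cv2.resize(d['image'][165:245,365:465],(400,320),interpolation=2);b=cv2.resize(d2['image'][110:190,385:485],(400,320),interpolation=2)
cv2.imwrite('pics/ins2.png',np.hstack([a,b])[:,:,::-1])"
```

```text
t 18.82 turn [-0.0002 -0.0009  0.0009] shift [-0.0035 -0.0009  0.0841]
```

View pics/ins2.png

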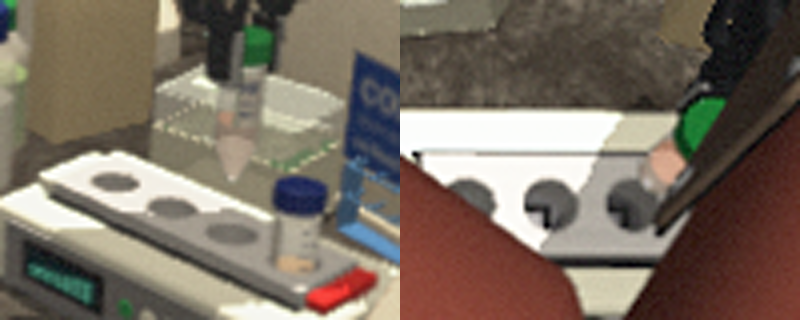

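The green tube hangs upright over the second well, with its tip at (233,180) above the well at (230,233). Blue stands in well 1. I'll lower it.

Request:
arm_command(
  increments=[
    [[0,0,0],[-0.0035,-0.001,0.01],0],
    [[0,0,0],[-0.0035,-0.001,0.022],0],
    [[0,0,0],[-0.0035,-0.001,0.034],0],
    [[0,0,0],[-0.0035,-0.001,0.046],0],
    [[0,0,0],[-0.0035,-0.001,0.058],0],
    [[0,0,0],[-0.0035,-0.001,0.068],0],
    [[0,0,0],[-0.0035,-0.001,0.077],0],
    [[0,0,0],[-0.0035,-0.001,0.082],0],
    [[0,0,0],[-0.0035,-0.001,0.084],0],
    [[0,0,0],[-0.0035,-0.001,0.084],0],
  ],
)

```text
time: 20.18
tool_pos: [0.5533, -0.3222, 0.1017]
ee_rot: [0.0, 0.713, 0.701, 0.0]
force: [0.3, 0.4, 0.1]
width: 0.0322
grasp_force: 39.7
```

Request:
arm_command(
  increments=[
    [[0,0,0],[0,0,0.002],0],
    [[0,0,0],[0,0,0.002],0.8],
    [[0,0,0],[0,0,0.002],0.8],
    [[0,0,0],[0,0,0.002],0.8],
    [[0,0,0],[0,0,0.002],0.8],
    [[0,0,0],[0,0,0.002],0.8],
    [[0,0,0],[0,0,-0.02],0.8],
    [[0,0,0],[0,0,-0.06],0.8],
    [[0,0,0],[0,0,-0.11],0.8],
    [[0,0,0],[0,0,-0.15],0.8],
  ],
)

```text
time: 21.42
tool_pos: [0.5532, -0.3222, 0.2537]
ee_rot: [0.001, 0.713, 0.701, 0.0]
force: [1.0, 0.0, -0.0]
width: 0.0684
grasp_force: 0.0
```

```bash
python3 -c "
from h import *
go((.4866,.2533,.25),-.0735)"
```

```text
t 21.43 turn [0.002  0.0007 0.0555] shift [ 0.5742 -0.077   0.003 ]
```

Request:
arm_command(
  increments=[
    [[0,0,0],[0.03,-0.004,0],1],
    [[0,0,0],[0.08,-0.011,0.003],1],
    [[0,0,0.01],[0.14,-0.019,0.003],1],
    [[0,0,0.02],[0.2,-0.027,0.003],1],
    [[0,0,0.03],[0.26,-0.035,0.003],1],
    [[0,0,0.04],[0.32,-0.043,0.003],1],
    [[0,0,0.05],[0.38,-0.051,0.003],1],
    [[0,0,0.055],[0.44,-0.059,0.003],1],
    [[0,0,0.055],[0.5,-0.067,0.003],1],
    [[0,0,0.055],[0.545,-0.073,0.003],1],
  ],
)

```text
time: 22.68
tool_pos: [0.4893, 0.2265, 0.2486]
ee_rot: [0.0, 0.732, 0.681, 0.001]
force: [0.2, -0.5, 0.4]
width: 0.0853
grasp_force: 0.0
```

```bash
sed -i "s/'white':((15,0,150)/'white':((0,0,130)/" h.py
python3 - <<'E'
from h import *
cap2('green',(.5533,-.3215,.122)); cap2('blue',(.5558,-.3678,.122)); cap2('white',(.4866,.2533,.102),(9,9)); go((.4866,.2533,.18),-.0735)
d=snap("scene");d2=snap("top")
a=cv2.resize(d['image'][140:200,235:315],(400,300),interpolation=2);b=cv2.resize(d2['image'][160:220,140:220],(400,300),interpolation=2)
cv2.imwrite('pics/w.png',np.hstack([a,b])[:,:,::-1])
E
```

```text
top [  6   6  16  14 178] [449.4 157.7] expect [448.6 154.9] at z [[ 0.5467 -0.323   0.122 ]]
scene [  6   6  13  10 114] [422.7 208.4] expect [424.1 207.5] at z [[ 0.5466 -0.3221  0.122 ]]
green centre [ 0.5463 -0.3226  0.1224]
top [  6   3  16  15 173] [468.6 153.8] expect [468.4 153.9] at z [[ 0.5561 -0.3683  0.122 ]]
scene [ 7  6 13  9 93] [439.5 213.2] expect [439.7 213.4] at z [[ 0.5564 -0.367   0.122 ]]
blue centre [ 0.5557 -0.3678  0.1226]
top [  0   0  19  19 277] [197.7 185.3] expect [198.7 186.1] at z [[0.4884 0.2557 0.102 ]]
scene [  0   5  19  14 135] [270.8 165.8] expect [273.  162.6] at z [[0.4632 0.2319 0.102 ]]
white centre [0.4882 0.2624 0.0878]
t 22.98 turn [ 0.001   0.0003 -0.0001] shift [ 0.0296 -0.0057  0.0684]
```

View pics/w.png

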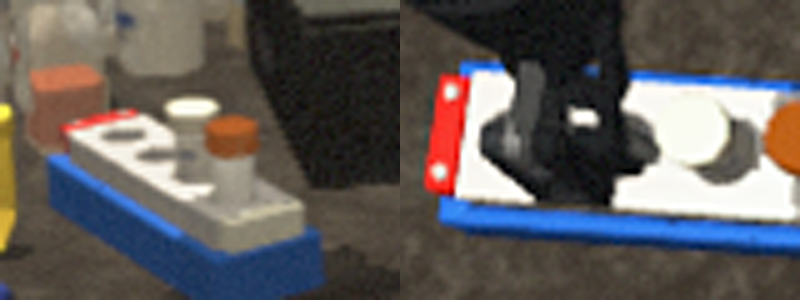

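Green is fully down (cap z 0.1224). The white cap at (692,130) in the right half is px (198.4,186.0), matching the interpolated spot. I'll grasp white.

Request:
arm_command(
  increments=[
    [[0,0,0],[0.02,-0.004,0],1],
    [[0,0,0],[0.0296,-0.0057,0.01],1],
    [[0,0,0],[0.0296,-0.0057,0.04],1],
    [[0,0,0],[0.0296,-0.0057,0.062],1],
    [[0,0,0],[0.0296,-0.0057,0.068],1],
    [[0,0,0],[0.0296,-0.0057,0.068],1],
  ],
)

```text
time: 23.82
tool_pos: [0.4863, 0.2542, 0.1803]
ee_rot: [0.0, 0.732, 0.681, 0.0]
force: [-0.0, 1.0, 0.4]
width: 0.0856
grasp_force: 0.0
```

```bash
python3 -c "
from h import *
go((.4866,.2533,.079),-.0735)"
```

```text
t 23.82 turn [0.0005 0.0002 0.0007] shift [-0.0009  0.0003  0.1013]
```

Request:
arm_command(
  increments=[
    [[0,0,0],[-0.0009,0.0003,0.02],1],
    [[0,0,0],[-0.0009,0.0003,0.05],1],
    [[0,0,0],[-0.0009,0.0003,0.08],1],
    [[0,0,0],[-0.0009,0.0003,0.095],1],
    [[0,0,0],[-0.0009,0.0003,0.101],1],
    [[0,0,0],[-0.0009,0.0003,0.101],1],
  ],
)

```text
time: 24.58
tool_pos: [0.4872, 0.2533, 0.08]
ee_rot: [0.0, 0.732, 0.681, 0.001]
force: [0.6, 0.8, -0.0]
width: 0.0855
grasp_force: 0.0
```

Request:
arm_command(
  increments=[
    [[0,0,0],[0,0,0],0],
    [[0,0,0],[0,0,0],0],
    [[0,0,0],[0,0,0],0],
    [[0,0,0],[0,0,0],0],
    [[0,0,0],[0,0,0],0],
    [[0,0,0],[0,0,0],0],
    [[0,0,0],[0,0,0],0],
  ],
)

```text
time: 25.45
tool_pos: [0.4868, 0.2532, 0.0797]
ee_rot: [0.0, 0.732, 0.681, 0.0]
force: [-1.8, 0.5, 5.3]
width: 0.0327
grasp_force: 39.5
```

Request:
arm_command(
  increments=[
    [[0,0,0],[0,0,-0.01],0],
    [[0,0,0],[0,0,-0.03],0],
    [[0,0,0],[0,0,-0.055],0],
    [[0,0,0],[0,0,-0.085],0],
    [[0,0,0],[0,0,-0.115],0],
    [[0,0,0],[0,0,-0.145],0],
    [[0,0,0],[0,0,-0.17],0],
    [[0,0,0],[0,0,-0.18],0],
    [[0,0,0],[0,0,-0.18],0],
  ],
)

```text
time: 26.58
tool_pos: [0.4868, 0.2532, 0.2596]
ee_rot: [0.001, 0.732, 0.681, 0.001]
force: [0.2, -1.4, -0.4]
width: 0.0325
grasp_force: 39.7
```

Run:
```python
from h import *
go((.5518,-.273,.26),-.018)
```

```text
t 26.57 turn [ 0.0016 -0.0002 -0.055 ] shift [-5.200e-01  1.032e-01 -3.000e-04]
```

Request:
arm_command(
  increments=[
    [[0,0,0],[-0.02,0.004,0],0],
    [[0,0,0],[-0.06,0.012,0],0],
    [[0.001,0,0],[-0.11,0.022,0],0],
    [[0.001,0,-0.01],[-0.16,0.032,0],0],
    [[0.001,0,-0.02],[-0.21,0.042,0],0],
    [[0.001,0,-0.03],[-0.26,0.052,0],0],
    [[0.001,0,-0.04],[-0.31,0.062,0],0],
    [[0.001,0,-0.05],[-0.36,0.072,0],0],
    [[0.001,0,-0.055],[-0.41,0.081,0],0],
    [[0.001,0,-0.055],[-0.46,0.091,0],0],
  ],
)

```text
time: 27.82
tool_pos: [0.5426, -0.2147, 0.2585]
ee_rot: [-0.001, 0.714, 0.7, -0.0]
force: [0.9, -0.1, -0.1]
width: 0.0325
grasp_force: 39.7
```

Run:
```python
from h import *
go((.5518,-.273,.19),-.018)
```

```text
t 27.82 turn [-0.0016 -0.0005 -0.0006] shift [-0.0581  0.0104  0.0684]
```

Request:
arm_command(
  increments=[
    [[-0.001,0,0],[-0.035,0.006,0],0],
    [[-0.001,0,0],[-0.052,0.009,0],0],
    [[-0.001,0,0],[-0.058,0.0104,0.005],0],
    [[-0.001,0,0],[-0.058,0.0104,0.03],0],
    [[-0.001,0,0],[-0.058,0.0104,0.055],0],
    [[-0.001,0,0],[-0.058,0.0104,0.068],0],
    [[-0.001,0,0],[-0.058,0.0104,0.068],0],
  ],
)

```text
time: 28.7
tool_pos: [0.5527, -0.2695, 0.1908]
ee_rot: [-0.001, 0.713, 0.701, 0.0]
force: [0.8, -0.3, 0.2]
width: 0.0323
grasp_force: 39.7
```

Run:
```python
from h import *
go((.5518,-.273,.1),-.018)
```

```text
t 28.7 turn [-0.0005 -0.001   0.0008] shift [-0.0036 -0.0008  0.0908]
```

Request:
arm_command(
  increments=[
    [[0,0,0],[-0.0036,-0.0008,0.01],0],
    [[0,0,0],[-0.0036,-0.0008,0.024],0],
    [[0,0,0],[-0.0036,-0.0008,0.038],0],
    [[0,0,0],[-0.0036,-0.0008,0.05],0],
    [[0,0,0],[-0.0036,-0.0008,0.062],0],
    [[0,0,0],[-0.0036,-0.0008,0.074],0],
    [[0,0,0],[-0.0036,-0.0008,0.083],0],
    [[0,0,0],[-0.0036,-0.0008,0.089],0],
    [[0,0,0],[-0.0036,-0.0008,0.09],0],
    [[0,0,0],[-0.0036,-0.0008,0.09],0],
  ],
)

```text
time: 29.95
tool_pos: [0.5526, -0.2742, 0.1018]
ee_rot: [0.001, 0.713, 0.701, 0.0]
force: [0.6, -0.3, -0.1]
width: 0.0323
grasp_force: 39.7
```

Request:
arm_command(
  increments=[
    [[0,0,0],[0,0,0.0015],0],
    [[0,0,0],[0,0,0.0015],0.8],
    [[0,0,0],[0,0,0.0015],0.8],
    [[0,0,0],[0,0,0.0015],0.8],
    [[0,0,0],[0,0,0.0015],0.8],
    [[0,0,0],[0,0,0.0015],0.8],
    [[0,0,0],[0,0,-0.02],0.8],
    [[0,0,0],[0,0,-0.06],0.8],
    [[0,0,0],[0,0,-0.11],0.8],
    [[0,0,0],[0,0,-0.15],0.8],
  ],
)

```text
time: 31.2
tool_pos: [0.5524, -0.2741, 0.2536]
ee_rot: [0.001, 0.713, 0.701, 0.0]
force: [1.3, -0.8, -0.3]
width: 0.0679
grasp_force: 0.0
```

```bash
python3 -c "
from h import *
go((.483,.2033,.25),-.0735)"
```

```text
t 31.2 turn [0.0021 0.0007 0.0555] shift [ 0.4761 -0.078   0.0031]
```

Request:
arm_command(
  increments=[
    [[0.001,0,0],[0.03,-0.005,0],1],
    [[0.001,0,0],[0.08,-0.013,0.003],1],
    [[0.001,0,0.01],[0.14,-0.023,0.003],1],
    [[0.001,0,0.02],[0.2,-0.033,0.003],1],
    [[0.001,0,0.03],[0.26,-0.043,0.003],1],
    [[0.001,0,0.04],[0.32,-0.053,0.003],1],
    [[0.001,0,0.05],[0.38,-0.063,0.003],1],
    [[0.001,0,0.055],[0.43,-0.071,0.003],1],
    [[0.001,0,0.055],[0.465,-0.077,0.003],1],
    [[0.001,0,0.055],[0.476,-0.078,0.003],1],
  ],
)

```text
time: 32.45
tool_pos: [0.4823, 0.205, 0.2485]
ee_rot: [-0.0, 0.732, 0.682, 0.0]
force: [-0.8, -1.1, 0.2]
width: 0.0852
grasp_force: 0.0
```

Run:
```python
from h import *
cap2('orange',(.483,.2033,.102)); go((.483,.2033,.079),-.0735)
d=snap("scene");d2=snap("top")
a=cv2.resize(d['image'][165:245,365:465],(400,320),interpolation=2);b=cv2.resize(d2['image'][110:190,385:485],(400,320),interpolation=2)
cv2.imwrite('pics/p3.png',np.hstack([a,b])[:,:,::-1])
```

```text
top [  6   2  16  16 187] [220.4 187.5] expect [220.3 187.5] at z [[0.483  0.2029 0.102 ]]
scene [ 7  6 12  9 84] [281.  166.6] expect [280.8 166.7] at z [[0.4843 0.2041 0.102 ]]
orange centre [0.483  0.2026 0.1027]
t 32.55 turn [0.     0.0001 0.002 ] shift [-0.0005  0.0003  0.1694]
```

View pics/p3.png

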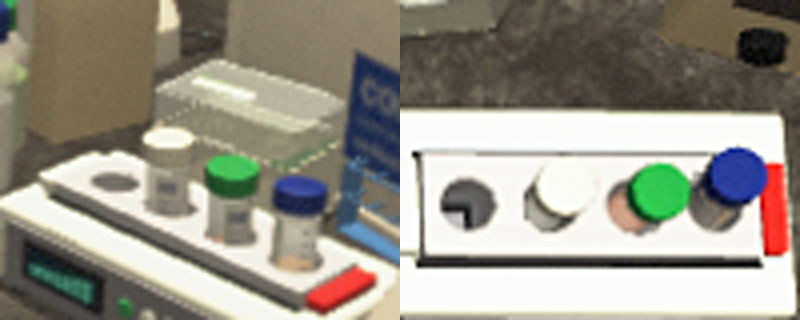

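The white, green and blue caps at (168,140), (232,175) and (300,195) stand at the same height in wells 3, 2 and 1. Well 4 at (115,182) is empty. I'll grasp orange.

Request:
arm_command(
  increments=[
    [[0,0,0.002],[-0.0005,0.0003,0.03],1],
    [[0,0,0.002],[-0.0005,0.0003,0.07],1],
    [[0,0,0.002],[-0.0005,0.0003,0.11],1],
    [[0,0,0.002],[-0.0005,0.0003,0.14],1],
    [[0,0,0.002],[-0.0005,0.0003,0.16],1],
    [[0,0,0.002],[-0.0005,0.0003,0.169],1],
    [[0,0,0.002],[-0.0005,0.0003,0.169],1],
  ],
)

```text
time: 33.52
tool_pos: [0.4832, 0.202, 0.0794]
ee_rot: [-0.0, 0.734, 0.68, -0.0]
force: [-0.2, -0.2, -0.2]
width: 0.0853
grasp_force: 0.0
```

Request:
arm_command(
  increments=[
    [[0,0,0],[0,0,0],0],
    [[0,0,0],[0,0,0],0],
    [[0,0,0],[0,0,0],0],
    [[0,0,0],[0,0,0],0],
    [[0,0,0],[0,0,0],0],
    [[0,0,0],[0,0,0],0],
    [[0,0,0],[0,0,0],0],
  ],
)

```text
time: 34.4
tool_pos: [0.4833, 0.2029, 0.0798]
ee_rot: [0.0, 0.733, 0.68, 0.0]
force: [-0.9, -0.2, 6.5]
width: 0.0325
grasp_force: 39.5
```

Request:
arm_command(
  increments=[
    [[0,0,0],[0,0,-0.01],0],
    [[0,0,0],[0,0,-0.03],0],
    [[0,0,0],[0,0,-0.055],0],
    [[0,0,0],[0,0,-0.085],0],
    [[0,0,0],[0,0,-0.115],0],
    [[0,0,0],[0,0,-0.145],0],
    [[0,0,0],[0,0,-0.17],0],
    [[0,0,0],[0,0,-0.18],0],
    [[0,0,0],[0,0,-0.18],0],
  ],
)

```text
time: 35.52
tool_pos: [0.4833, 0.2028, 0.2596]
ee_rot: [0.0, 0.733, 0.68, 0.0]
force: [-0.7, 0.7, -0.1]
width: 0.0319
grasp_force: 39.7
```

Run:
```python
from h import *
go((.5527,-.223,.26),-.018)
```

```text
t 35.52 turn [ 0.0006 -0.0001 -0.057 ] shift [-4.194e-01  1.012e-01 -4.000e-04]
```

Request:
arm_command(
  increments=[
    [[0,0,0],[-0.02,0.005,0],0],
    [[0,0,0],[-0.06,0.0145,0],0],
    [[0,0,-0.01],[-0.11,0.0265,0],0],
    [[0,0,-0.02],[-0.16,0.0385,0],0],
    [[0,0,-0.03],[-0.21,0.0505,0],0],
    [[0,0,-0.04],[-0.26,0.0625,0],0],
    [[0,0,-0.05],[-0.31,0.0745,0],0],
    [[0,0,-0.057],[-0.36,0.0865,0],0],
    [[0,0,-0.057],[-0.405,0.0975,0],0],
    [[0,0,-0.057],[-0.419,0.101,0],0],
  ],
)

```text
time: 36.78
tool_pos: [0.5519, -0.2249, 0.2576]
ee_rot: [-0.001, 0.714, 0.7, -0.0]
force: [-1.5, 0.2, 0.3]
width: 0.0322
grasp_force: 39.7
```

Request:
arm_command(
  increments=[
    [[0,0,0],[0,0,0.02],0],
    [[0,0,0],[0,0,0.045],0],
    [[0,0,0],[0,0,0.065],0],
    [[0,0,0],[0,0,0.07],0],
    [[0,0,0],[0,0,0.07],0],
  ],
)

```text
time: 37.4
tool_pos: [0.5523, -0.2221, 0.1893]
ee_rot: [-0.0, 0.713, 0.701, -0.0]
force: [-0.0, -0.4, -0.0]
width: 0.0323
grasp_force: 39.7
```

Run:
```python
from h import *
go((.5527,-.223,.1),-.018)
```

```text
t 37.4 turn [-0.0006 -0.0004  0.0005] shift [-0.001   0.0005  0.0893]
```

Request:
arm_command(
  increments=[
    [[0,0,0],[-0.001,0.0005,0.01],0],
    [[0,0,0],[-0.001,0.0005,0.024],0],
    [[0,0,0],[-0.001,0.0005,0.038],0],
    [[0,0,0],[-0.001,0.0005,0.05],0],
    [[0,0,0],[-0.001,0.0005,0.062],0],
    [[0,0,0],[-0.001,0.0005,0.074],0],
    [[0,0,0],[-0.001,0.0005,0.082],0],
    [[0,0,0],[-0.001,0.0005,0.087],0],
    [[0,0,0],[-0.001,0.0005,0.088],0],
    [[0,0,0],[-0.001,0.0005,0.088],0],
  ],
)

```text
time: 38.65
tool_pos: [0.5531, -0.2238, 0.1017]
ee_rot: [0.0, 0.713, 0.701, 0.0]
force: [0.3, 0.5, 0.5]
width: 0.0319
grasp_force: 39.7
```

Request:
arm_command(
  increments=[
    [[0,0,0],[0,0,0.0015],0],
    [[0,0,0],[0,0,0.0015],0.8],
    [[0,0,0],[0,0,0.0015],0.8],
    [[0,0,0],[0,0,0.0015],0.8],
    [[0,0,0],[0,0,0.0015],0.8],
    [[0,0,0],[0,0,0.0015],0.8],
    [[0,0,0],[0,0,-0.02],0.8],
    [[0,0,0],[0,0,-0.06],0.8],
    [[0,0,0],[0,0,-0.11],0.8],
    [[0,0,0],[0,0,-0.15],0.8],
  ],
)

```text
time: 39.9
tool_pos: [0.5531, -0.2237, 0.2535]
ee_rot: [0.001, 0.713, 0.701, 0.0]
force: [1.2, 0.1, -0.9]
width: 0.0683
grasp_force: 0.0
```

Request:
arm_command(
  increments=[
    [[0,0,0],[0.03,0,0],0.8],
    [[0,0,0],[0.08,0,0],0.8],
    [[0,0,0],[0.14,0,0],0.8],
    [[0,0,0],[0.2,0,0],0.8],
    [[0,0,0],[0.26,0,0],0.8],
    [[0,0,0],[0.32,0,0],0.8],
    [[0,0,0],[0.38,0,0],0.8],
    [[0,0,0],[0.4,0,0],0.8],
    [[0,0,0],[0.4,0,0],0.8],
    [[0,0,0],[0.4,0,0],0.8],
  ],
)

```text
time: 41.15
tool_pos: [0.5602, 0.1751, 0.2513]
ee_rot: [0.0, 0.714, 0.7, -0.0]
force: [-0.4, -0.7, -0.5]
width: 0.0683
grasp_force: 0.0
```

Run:
```python
from h import *
cap2('orange',(.5527,-.223,.122));cap2('green',(.5463,-.3226,.122)); cap2('blue',(.5558,-.3678,.122)); print(r.sense()["qd"].round(3))
d=snap("scene");d2=snap("top")
a=cv2.resize(d['image'][165:245,365:465],(400,320),interpolation=2);b=cv2.resize(d2['image'][110:230,280:480],(400,240),interpolation=2);b=cv2.copyMakeBorder(b,0,80,0,0,0)
cv2.imwrite('pics/p4.png',np.hstack([a,b])[:,:,::-1])
```

```text
top [  3   3  16  17 191] [404.  156.4] expect [406.  155.2] at z [[ 0.55   -0.2183  0.122 ]]
scene [  4   4  14  11 132] [392.4 195.2] expect [394.6 195.6] at z [[ 0.5501 -0.2174  0.122 ]]
orange centre [ 0.5497 -0.218   0.1224]
top [  6   3  16  14 177] [449.5 157.7] expect [449.3 157.9] at z [[ 0.5467 -0.3231  0.122 ]]
scene [  7   6  13  10 114] [422.7 208.4] expect [422.8 208.5] at z [[ 0.5466 -0.3221  0.122 ]]
green centre [ 0.5463 -0.3227  0.1224]
top [  6   3  16  15 173] [468.6 153.8] expect [468.4 153.9] at z [[ 0.5561 -0.3683  0.122 ]]
scene [ 7  6 13  9 92] [439.5 213.2] expect [439.7 213.4] at z [[ 0.5561 -0.3671  0.122 ]]
blue centre [ 0.5557 -0.3677  0.1226]
[ 0.006 -0.     0.004  0.001 -0.001 -0.001]
```

View pics/p4.png

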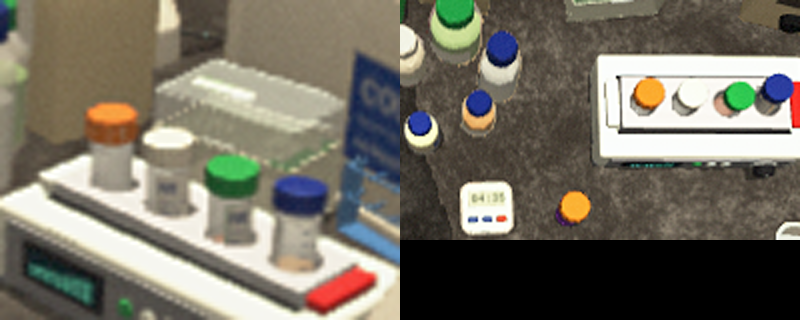

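All four tubes stand fully down in order: orange (112,125), white (168,145), green (232,175) and blue (300,195), with blue at the red end. The timer and bottles are undisturbed and the arm is clear, so I hand the job in.

```bash
python3 -c "
from h import *
print(job_done())"
```

```text
the job is handed in; nothing more can be done
None
```

All four tubes are in the heater in order from the red end (blue, green, white, orange), fully down and upright to within the wells' play; I handed the job in at about 41 s, and no verdict came back.

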